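# Lock the stop post in the pantry tray rail against the glass container

### The arm

A 7-joint arm with a two-finger parallel gripper is mounted at the origin on the work surface. World frame = base frame: x ahead of the robot, y to its left, z up, the work surface at z = 0. Lengths are in m, angles in degrees, forces in N, time in s.
With the tool pointing down it reaches from about 0.35 to 0.9 m from the base axis. Payload 8.1 kg.
Tool frame: the origin (TCP) lies midway between the tips of the shut fingers; the grasp point (between the pads) lies 19 mm behind it (robot.tcp_to_grasp is the z of the grasp point in the tool frame, in m); z points along the fingers, y is the line along which they close (so a half turn about z gives the same grasp; the last joint's range is limited). The gripper opens to 85 mm and grips with 20 to 120 N. Pads are 22 mm wide; open, the fingers measure 114 mm over their backs; the gripper's body (76 mm by 85 mm) begins 54 mm behind the grasp point. The pads swing forward as they close: fully open they stand 13 mm farther back than shut.
Start: joints at [-75.436, 24.895, 1.432, 90.138, -0.665, 64.973, -4.303], TCP at [0.218, 0.586, 0.231] pointing down, gripper open.
Joint ranges: [-149.89, 149.89], [-25.12, 119.58], [-72.63, 75.52], [4.76, 147.25], [-75.54, 255.54], [6.69, 114.76], [-157.13, 157.13]. Speed limits (degrees/s): [127.2, 127.2, 172.46, 172.46, 180, 180, 180].

### API

Orientations are given as a 3x3 rotation matrix whose columns are the frame's x, y, z axes.
In Python, from plant import robot, optics, recognise, pinpoint gives the robot as it stands. The module is installed in compiled form; this text tells all that it offers.
- The arm moves only by the tool send_rows, never from a script. Its argument "commands" is a list that holds one entry, the list of rows, each a list of 5 numbers: the shift along the tool's x, y, z in units of 25 mm (1.0 is 25 mm), then the turn about the tool's z in units of 6 degrees (1.0 is 6 degrees), then the closure, from 0 (fully open) to 1 (shut). A call has 1 to 5 rows; each row is the pose to reach, as a shift and turn from the pose commanded when the call began, along the tool's axes at that moment; what a row does not reach only later rows make up. A row lasts 1/10 s, in which the tool goes at most 50 mm and 8.59 degrees, less where a joint would pass 70% of its speed; a pose out of reach is approached as far as the arm can. A call with a gripper value outside its range is refused whole. The fingers move at their own pace and stop on an object; "grip_force" is the grip in N (left out, the last holds). Time passes only in rows, so rows that repeat a pose let the fingers close. It gives the time, the measured TCP pose, the force, the opening and the grip force at its end, in the units of the state.
- robot.observe(): the state, without advancing time (a new reading comes with each control period).
- optics.camera(name): name is "side" or "top" or "wrist"; returns a dict with "pixels" (400x640x3 uint8, blue, green, red), "fx", "fy", "cx", "cy" (pixels), "R" (3x3) and "t" (3): a world point X has camera coordinates R X + t. Camera axes: x right, y down, z forward; pixel columns grow to the right and rows downward; lengths in m; the calibration is good to about 2 mm. A picture is of the moment at which its call begins. There is no depth.
- robot.hand_in(): hands the job in; it is judged then, once.
Trained networks look in a picture, given as the dict that the camera call returned (one of the last four; its "shot" number tells which), for a name from the list of things; names that differ only in an ending like _2 or _b are one class to them, and where a whole thing is asked for, a point or a joint stands for the part that bears it (a point fixed in the world has none). Each returns a list of dicts, best first, with "conf" (0 to 1); they miss things now and then, are a little off and sometimes report something else, mostly with a low value. They report only what shows in the picture. A call takes as long as a camera call.
- recognise(target, picture): "location" ([x, y, z] in m, in world coordinates, good to about 4 mm: the middle of the surface that is visible of it).
- pinpoint(target, picture): "location" ([x, y, z] in m, in world coordinates, good to about 4 mm: a listed point, or the origin of a listed thing).
The state is a dict: "clock": time; "qpos": joint angles; "joint_velocities": joint speeds; "tau": joint torques, N m; "tcp_pos": TCP position; "eef_rot": TCP orientation; "wrist_force": force on the tool from outside, world axes, zero at the start; "wrist_torque": the same for the moment, N m; "finger_gap": finger opening in m; "grasp_force": force on a finger pad.
Only numpy, scipy, OpenCV 4.12 (cv2) and the standard library are available. Lean on these libraries where they do the work, as an engineer would, in place of code of your own. Each camera call takes 0.05 s, during which the arm holds its last target. There are 200 camera calls.

### The job

Take the orange-winged stop post from its dock, let its T-foot down through the slot of the pantry tray's rail to the right of the glass container, and slide it along the slot until the glass is gently snug against the tray's left side wall. Then push the post down against its spring and give it a quarter turn so the foot catches under the rail and the post stays locked right against the glass. The rail lies loose in its recess, so feel for the slot with light force; do not shove the glass or disturb the other things.

Things in the scene. Friction and masses are not known exactly. Their poses are not given: they have to be found in the camera images.
- stop: Stop post, 150 g, upright in one dock well. Origin on its axis at the underside of its black sleeve (40 mm diameter, 70 mm high); z up. An 8 mm shank with wing and foot turns and slides freely in the sleeve on a spring: with the sleeve standing on the rail, wing and foot (and this origin) press down by up to 9 mm, then a hard stop; 3 N to begin, 1.2 N more per mm.
- wing (a point): Grip point on the stop's axis, in its orange wing grip, 100 mm above the stop's origin. The wing is 14 mm thick along x, 44 mm long along y, and reaches from 80 to 112 mm above the origin.
- foot (a point): Middle of the underside of the stop's steel T-foot, 9 mm below the origin. In line with the wing: 8 mm along x, 28 along y, 7 high. It clears the rail's lips and can turn (either way) once the stop is pressed 4 mm down (6 to 7 is safe). Let go after the quarter turn, the spring draws it up under the lips: the stop's origin stays 4 mm below the rail top, held by about 8 N.
- tray: Pantry tray (fixed), pulled out towards the robot. Origin under its centre, x away from the robot, y to the left; yaw varies. White floor at z = 30 mm; inside it reaches y = +-205, x = +-162 mm; walls 79 mm high. An aluminium rail, 50 mm wide, 404 mm long, lies across the floor along y, top flush with the floor; a slot 10 mm wide runs along its whole middle.
- recess (a point): Centre of the tray's rail recess, at floor height, axes as the tray. The rail lies loose in it: the slot's centre line, parallel to y, is anywhere within 9 mm of this point in x; it is not measured and must be seen or felt for. The rail shifts only under more than about 18 N sideways. Lips 6 mm thick; below them a channel 34 mm wide, 14 mm deep.
- left_wall (a point): Inner face of the tray's left side wall, in line with the recess, at floor height.
- glass: Small square glass container, blue lid, 100 x 100 mm, 58 mm high, 0.3 to 0.52 kg, fragile, standing over the rail in the tray's left part, square to the tray within 4 degrees, 6 to 30 mm short of the left wall. Origin at the centre of its underside, y to the left as the tray's.
- dock: Grey parking dock, fixed, 170 x 70 x 30 mm, long along its x, on the bench to the right of the tray; origin at the centre of its underside. Two wells 32 mm in diameter, at x = +-48 mm; one holds the stop, the other the plug.
- plug: White round blanking plug in the other well of the dock, head 42 mm in diameter, 18 mm above the dock. Leave it.
- lunchbox: Grey plastic lunchbox with lid, 109 x 174 x 59 mm high, on the tray floor in front of the rail, to the right; origin at the centre of its underside. Leave it.
- bottle: Yellow aluminium drink bottle, 68 mm in diameter, 190 mm high, upright at the tray's rear right; origin at the centre of its underside. Leave it.
- pod: Teal silicone snack pod, 82 mm in diameter, 46 mm high, on the tray floor behind the rail; origin at the centre of its underside. Leave it.

How it is judged:
By the outcome, as a careful person would: the job done as asked, in the order asked, and still so for the second after the job is handed in, with the robot touching nothing.
It also fails if it takes over 67 s, if anything falls off the work surface, if the arm or the gripper's body presses on something with over 40 N, if the wrist force passes 120 N, or if a joint passes its speed limit or range.

## Working session

There is one attempt and no reset: what is moved stays moved. The work goes in short steps, Python scripts to look and compute and a tool call to move; the robot and the scene stay as the last step left them, time stands still between calls to the robot, and variables do not carry over. Pictures are saved under pics/ and viewed, at most 10 in all, crops included, and the job is handed in when it is done.

Besides the shell and the picture viewer there is one more tool, called after "Emit:" by a JSON object that holds its "api" and its "payload". send_rows: Moves the arm, as the interface text tells. Its arguments: {"type":"object","properties":{"commands":{"type":"array"},"grip_force":{"type":"number"}},"required":["commands"]}

```bash
mkdir -p pics
cat > h.py <<'E'
import numpy as np, cv2
from plant import robot, optics, recognise, pinpoint
def proj(c,X):
    p=np.asarray(c["R"])@np.asarray(X)+np.asarray(c["t"]); return c["fx"]*p[0]/p[2]+c["cx"], c["fy"]*p[1]/p[2]+c["cy"]
def ray(c,u,v,z):
    R=np.asarray(c["R"]);t=np.asarray(c["t"]); o=-R.T@t; d=R.T@np.array([(u-c["cx"])/c["fx"],(v-c["cy"])/c["fy"],1]); return o+d*(z-o[2])/d[2]
E
python3 - <<'E'
from h import *
np.set_printoptions(precision=4,suppress=True)
s=robot.observe(); print(s["tcp_pos"],s["eef_rot"],s["wrist_force"],s["finger_gap"],robot.tcp_to_grasp,s["clock"])
for n in ["top","side"]:
    c=optics.camera(n); cv2.imwrite(f"pics/{n}0.png",c["pixels"]); print(n,-np.asarray(c["R"]).T@c["t"])
    for k in ["stop","wing","tray","recess","left_wall","glass","dock","plug","lunchbox","bottle","pod"]:
        r=pinpoint(k,c); print(k,[(np.round(q["location"],4),round(q["conf"],2)) for q in r[:2]])
E
```

```text
[0.2182 0.5852 0.2305] [[-0.937   0.3493 -0.0004]
 [ 0.3493  0.937  -0.0015]
 [-0.0001 -0.0015 -1.    ]] [0.5734 0.4689 0.4752] 0.0852610636028519 -0.0187 0.0
top [0.4161 0.0045 1.0446]
stop [(array([ 0.4362, -0.2711,  0.028 ]), 0.87)]
wing [(array([ 0.4336, -0.2728,  0.1272]), 0.83)]
tray [(array([0.5898, 0.1029, 0.0038]), 0.7)]
recess [(array([0.5882, 0.1097, 0.0264]), 0.86), (array([0.6776, 0.0647, 0.0359]), 0.19)]
left_wall [(array([0.5917, 0.3112, 0.0315]), 0.77), (array([0.5903, 0.1038, 0.0017]), 0.47)]
glass [(array([0.5816, 0.2476, 0.0313]), 0.56)]
dock [(array([ 0.4882, -0.2828,  0.0003]), 0.57)]
plug [(array([ 0.5354, -0.2777,  0.0286]), 0.52)]
lunchbox [(array([0.4865, 0.0246, 0.0294]), 0.98)]
bottle [(array([ 0.6755, -0.0551,  0.0348]), 0.88)]
pod [(array([0.6776, 0.0673, 0.0346]), 0.81)]
side [ 0.3155 -0.6948  0.7796]
stop [(array([ 0.4367, -0.273 ,  0.0273]), 0.76)]
wing [(array([ 0.4349, -0.2701,  0.1284]), 0.69)]
tray [(array([0.5862, 0.105 , 0.    ]), 0.93), (array([0.487 , 0.0246, 0.0288]), 0.74)]
recess [(array([0.5867, 0.1055, 0.0294]), 0.71)]
left_wall [(array([0.5902, 0.3113, 0.0286]), 0.92)]
glass [(array([0.5788, 0.2447, 0.0284]), 0.8), (array([0.5861, 0.1058, 0.0015]), 0.47)]
dock [(array([ 0.4832, -0.2768, -0.0006]), 0.72)]
plug [(array([ 0.5358, -0.2783,  0.0295]), 0.78)]
lunchbox [(array([0.4882, 0.0257, 0.0281]), 0.81)]
bottle [(array([ 0.6741, -0.0577,  0.0294]), 0.77)]
pod [(array([0.6769, 0.0635, 0.0271]), 0.77)]
```

View pics/top0.png

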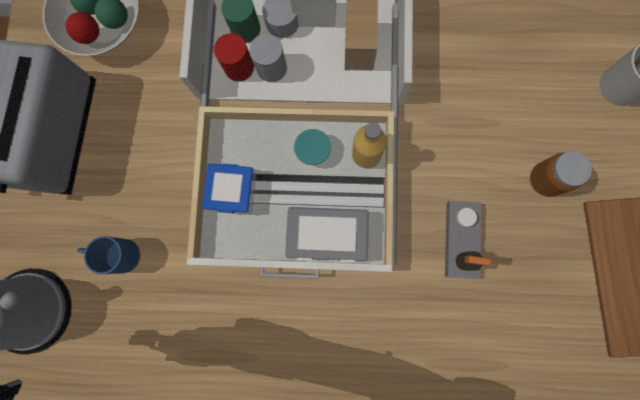

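View pics/side0.png

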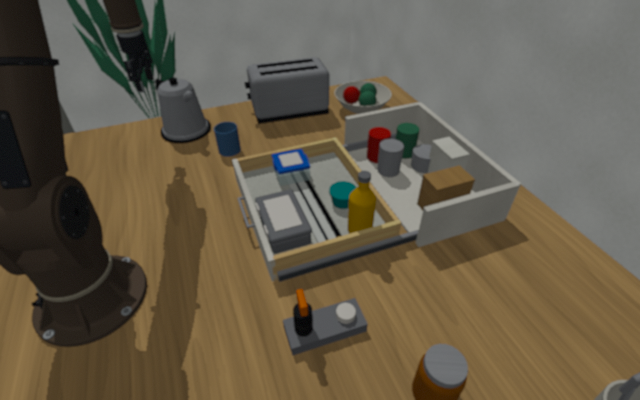

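Top view: the stop is at about (475,262), its wing lies along y, and the plug is at (467,217). The rail runs from (254,190) to (384,195), the glass is at (228,188), and nothing is in the way of the path. The side view agrees.

Run:
```python
from h import *
c=optics.camera("top"); p=c["pixels"]
a=cv2.resize(p[160:220,190:400],None,fx=3.8,fy=3.8,interpolation=cv2.INTER_CUBIC); b=cv2.resize(p[195:285,430:510],None,fx=3.8,fy=3.8,interpolation=cv2.INTER_CUBIC)
im=np.zeros((a.shape[0]+b.shape[0],a.shape[1],3),np.uint8); im[:a.shape[0]]=a; im[a.shape[0]:,:b.shape[1]]=b
cv2.imwrite("pics/crop1.png",im)
hsv=cv2.cvtColor(p,cv2.COLOR_BGR2HSV); m=((hsv[...,0]<18)&(hsv[...,1]>170)&(hsv[...,2]>100)).astype(np.uint8); m[:, :440]=0;m[:,510:]=0;m[:240]=0;m[290:]=0
v,u=np.nonzero(m); r=cv2.minAreaRect(np.float32(np.c_[u,v])); print(len(u),r)
print([np.round(ray(c,*q,0.142),4) for q in cv2.boxPoints(r)])
g=cv2.cvtColor(p,cv2.COLOR_BGR2GRAY)
for col in (275,300,325,350,375): print(col,[int(x) for x in g[172:210,col]],[round(float(ray(c,col,r,0.03)[0]),4) for r in (180,190,200)],ray(c,col,190,.03)[1].round(4))
for q in [(.588,.105,.03),(.591,.311,.03)]: print(proj(c,q))
```

```text
32 ((478.12164306640625, 260.2702941894531), (22.029464721679688, 6.082762718200684), 9.462322235107422)
[array([ 0.4328, -0.2503,  0.142 ]), array([ 0.4445, -0.2525,  0.142 ]), array([ 0.4386, -0.2945,  0.142 ]), array([ 0.4269, -0.2923,  0.142 ])]
275 [156, 147, 74, 40, 34, 36, 37, 39, 53, 107, 168, 173, 172, 175, 175, 177, 175, 166, 113, 61, 56, 67, 113, 171, 172, 173, 174, 175, 177, 175, 167, 128, 133, 158, 159, 159, 159, 160] [0.6078, 0.5846, 0.5616] 0.1479
300 [159, 158, 138, 71, 50, 49, 50, 48, 52, 82, 140, 168, 172, 173, 175, 177, 177, 173, 164, 96, 76, 73, 93, 137, 170, 172, 172, 177, 177, 175, 175, 165, 115, 141, 154, 115, 99, 106] [0.609, 0.5859, 0.563] 0.0909
325 [162, 162, 155, 125, 66, 52, 52, 54, 55, 61, 91, 151, 171, 171, 174, 177, 176, 175, 169, 154, 90, 79, 81, 105, 154, 172, 172, 175, 178, 177, 176, 175, 167, 116, 158, 153, 108, 100] [0.6103, 0.5872, 0.5643] 0.034
350 [158, 159, 158, 153, 101, 62, 53, 58, 58, 58, 63, 105, 168, 173, 171, 174, 175, 171, 173, 168, 136, 84, 79, 80, 114, 168, 174, 173, 176, 176, 173, 173, 171, 154, 114, 157, 154, 111] [0.6115, 0.5885, 0.5656] -0.0226
375 [159, 157, 158, 159, 154, 88, 54, 50, 53, 52, 56, 72, 122, 169, 173, 174, 175, 175, 170, 172, 164, 118, 84, 79, 86, 124, 174, 174, 174, 175, 174, 172, 173, 165, 131, 122, 157, 161] [0.6128, 0.5897, 0.5669] -0.0792
(np.float64(293.8436632913204), np.float64(188.9596831839871))
(np.float64(204.12872132642752), np.float64(185.67919569037645))
```

View pics/crop1.png

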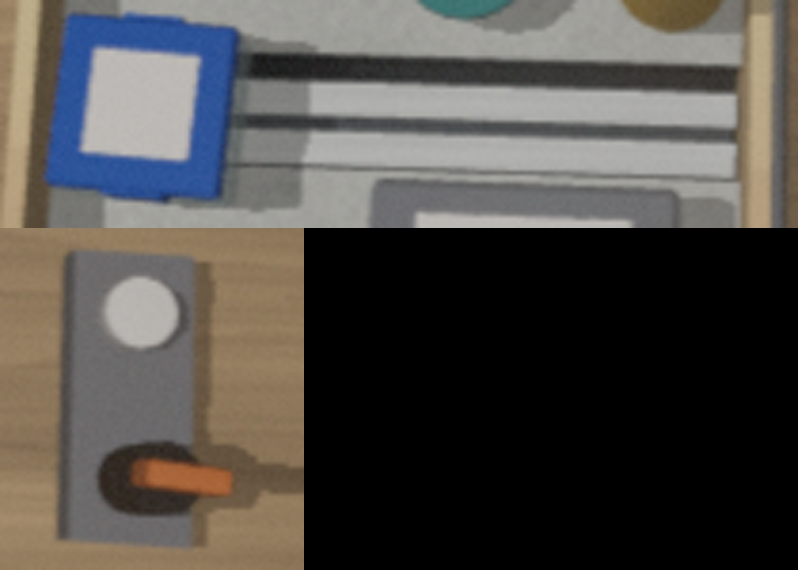

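Emit:
{"api": "send_rows", "payload": {"commands": [[[0,0,-1,1,0],[0,0,-2,2,0],[0,0,-2,3,0],[0,0,-2,4,0],[0,0,-2,5,0]]]}}

```text
clock: 1.75
tcp_pos: [0.2183, 0.5857, 0.2816]
eef_rot: [[-0.633, 0.774, 0.0], [0.774, 0.633, 0.0], [0.0, 0.0, -1.0]]
wrist_force: [-0.7, -0.6, -0.1]
finger_gap: 0.085
grasp_force: 0.0
```

The slot shows as the dark line at about row 192 (column 275), which puts it at x≈0.580 for y≈0.15. The wing is yawed about -8°.

Emit:
{"api": "send_rows", "payload": {"commands": [[[-2,0,0,1,0],[-4,0,0,2,0],[-6,0,0,3,0],[-8,0,0,4,0],[-10,0,0,5,0]]]}}

```text
clock: 2.25
tcp_pos: [0.3785, 0.3912, 0.2816]
eef_rot: [[-0.162, 0.987, 0.0], [0.987, 0.162, 0.001], [0.001, 0.0, -1.0]]
wrist_force: [1.0, -0.0, 0.2]
finger_gap: 0.0855
grasp_force: 0.0
```

```bash
cat >> h.py <<'E'
def go(x=None,y=None,z=None,yaz=None):
    "units to reach target TCP; yaz = azimuth of tool y (deg)"
    s=robot.observe(); R=np.asarray(s["eef_rot"]); p=np.asarray(s["tcp_pos"]); t=np.array([p[i] if w is None else w for i,w in enumerate((x,y,z))])
    a=np.degrees(np.arctan2(R[1,1],R[0,1])); print("units",np.round(R.T@(t-p)/.025,2),"turn",None if yaz is None else round(((a-yaz+180)%360-180)/6,2),"az",round(a,1),"p",np.round(p,4),"F",np.round(s["wrist_force"],1),"q7",round(s["qpos"][6],0),"t",s["clock"],"gap",round(s["finger_gap"],4))
E
python3 -c "
from h import *
go(.44,.0,.25,-8);go(.435,-.272,.22,-8)"
```

```text
units [-15.84  -0.11   1.25] turn 2.89 az 9.3 p [0.3785 0.3912 0.2816] F [ 1.  -0.   0.2] q7 -37.0 t 2.25 gap 0.0855
units [-26.55  -2.07   2.45] turn 2.89 az 9.3 p [0.3785 0.3912 0.2816] F [ 1.  -0.   0.2] q7 -37.0 t 2.25 gap 0.0855
```

Emit:
{"api": "send_rows", "payload": {"commands": [[[-1.8,0,0,0.7,0],[-3.6,0,0,1.4,0],[-5.4,0,0,2.1,0],[-7.2,0,0,2.8,0],[-9,0,0,2.8,0]]]}}

```text
clock: 2.75
tcp_pos: [0.4149, 0.1692, 0.2815]
eef_rot: [[0.129, 0.992, 0.0], [0.992, -0.129, 0.001], [0.001, 0.0, -1.0]]
wrist_force: [1.6, 0.7, -0.2]
finger_gap: 0.0858
grasp_force: 0.0
```

```bash
python3 -c "
from h import *
go(.435,-.272,.22,-8)"
```

```text
units [-17.4    3.07   2.45] turn 0.1 az -7.4 p [0.4149 0.1692 0.2815] F [ 1.6  0.7 -0.2] q7 -33.0 t 2.75 gap 0.0858
```

Emit:
{"api": "send_rows", "payload": {"commands": [[[-1.9,0.3,0,0,0],[-3.8,0.6,0,0,0],[-5.7,0.9,0,0,0],[-7.6,1.3,0,0,0],[-9.5,1.7,0,0,0]]]}}

```text
clock: 3.25
tcp_pos: [0.4268, -0.0718, 0.2817]
eef_rot: [[0.126, 0.992, 0.001], [0.992, -0.126, 0.001], [0.001, 0.001, -1.0]]
wrist_force: [1.4, 0.4, -0.8]
finger_gap: 0.0855
grasp_force: 0.0
```

Emit:
{"api": "send_rows", "payload": {"commands": [[[-1.8,0.3,0.5,0,0],[-3.6,0.6,1,0,0],[-5.4,0.9,1.5,0,0],[-7,1.2,2,0,0],[-7,1.2,2.4,0,0]]]}}

```text
clock: 3.75
tcp_pos: [0.4336, -0.2536, 0.2212]
eef_rot: [[0.134, 0.991, 0.001], [0.991, -0.134, -0.004], [-0.004, 0.001, -1.0]]
wrist_force: [0.1, 0.4, -0.5]
finger_gap: 0.0852
grasp_force: 0.0
```

Run:
```python
from h import *
c=optics.camera("wrist"); cv2.imwrite("pics/w1.png",c["pixels"])
for k in ["wing","stop"]:
    print(k,[(np.round(q["location"],4),round(q["conf"],2)) for q in pinpoint(k,c)[:2]])
go(.435,-.272,.111,-8)
p=c["pixels"];hsv=cv2.cvtColor(p,cv2.COLOR_BGR2HSV); m=((hsv[...,0]<18)&(hsv[...,1]>170)&(hsv[...,2]>100))
v,u=np.nonzero(m); r=cv2.minAreaRect(np.float32(np.c_[u,v])); print(len(u),r,[np.round(ray(c,*q,0.142),4) for q in cv2.boxPoints(r)])
```

```text
wing [(array([ 0.4376, -0.2728,  0.1276]), 0.86), (array([ 0.4336, -0.2715,  0.0204]), 0.42)]
stop [(array([ 0.4385, -0.2764,  0.0341]), 0.65)]
units [-0.99  0.16  4.39] turn 0.12 az -7.3 p [ 0.4343 -0.2469  0.2208] F [-0.8 -0.2  0.6] q7 34.0 t 3.9 gap 0.0852
2207 ((426.25140380859375, 281.28790283203125), (269.3416442871094, 85.10494232177734), 35.8033447265625) [array([ 0.4103, -0.2739,  0.142 ]), array([ 0.4522, -0.228 ,  0.142 ]), array([ 0.6101, -0.3787,  0.142 ]), array([ 0.5731, -0.4449,  0.142 ])]
```

View pics/w1.png

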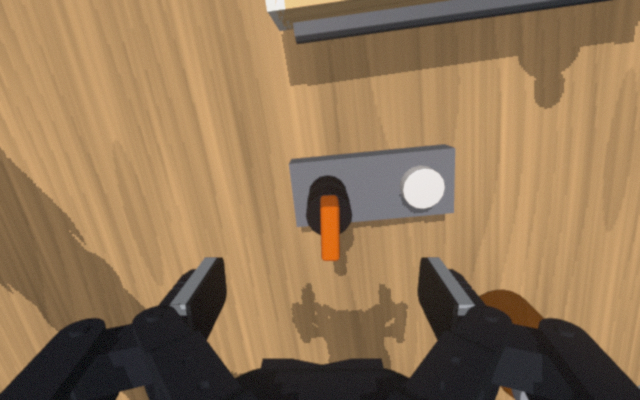

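The wrist view shows the wing at (330,195–260), parallel to the pads and nearly centred. I'll go down and grip.

Emit:
{"api": "send_rows", "payload": {"commands": [[[-1,0.2,0.6,0.1,0],[-1,0.2,1.8,0.1,0],[-1,0.2,3,0.1,0],[-1,0.2,4,0.1,0],[-1,0.2,4.4,0.1,0]]]}}

```text
clock: 4.4
tcp_pos: [0.4366, -0.2703, 0.11]
eef_rot: [[0.134, 0.991, -0.002], [0.991, -0.134, 0.002], [0.002, -0.002, -1.0]]
wrist_force: [-1.0, 0.8, 0.4]
finger_gap: 0.0853
grasp_force: 0.0
```

```bash
python3 -c "
from h import *
go(.436,-.272,.111,-8)"
```

```text
units [-0.07 -0.01 -0.04] turn 0.05 az -7.7 p [ 0.4366 -0.2703  0.11  ] F [-1.   0.8  0.4] q7 45.0 t 4.4 gap 0.0853
```

Emit:
{"api": "send_rows", "payload": {"commands": [[[0,0,0,0,0.5],[0,0,0,0,1],[0,0,0,0,1],[0,0,0,0,1],[0,0,0,0,1]]], "grip_force": 60}}

```text
clock: 4.9
tcp_pos: [0.437, -0.2729, 0.112]
eef_rot: [[0.136, 0.991, 0.001], [0.991, -0.136, -0.0], [-0.0, 0.001, -1.0]]
wrist_force: [0.7, -0.6, 1.7]
finger_gap: 0.013
grasp_force: 62.6
```

Emit:
{"api": "send_rows", "payload": {"commands": [[[0,0,0,0,1],[0,0,0,0,1],[0,0,0,0,1],[0,0,0,0,1],[0,0,0,0,1]]]}}

```text
clock: 5.4
tcp_pos: [0.4369, -0.2729, 0.1114]
eef_rot: [[0.136, 0.991, 0.001], [0.991, -0.136, -0.0], [-0.0, 0.001, -1.0]]
wrist_force: [2.0, 0.6, 2.4]
finger_gap: 0.0134
grasp_force: 61.2
```

Emit:
{"api": "send_rows", "payload": {"commands": [[[0,0,-0.5,0,1],[0,0,-1.5,0,1],[0,0,-2.8,0,1],[0,0,-4,0,1],[0,0,-4.8,0,1]]]}}

```text
clock: 5.9
tcp_pos: [0.4359, -0.2733, 0.2335]
eef_rot: [[0.138, 0.99, 0.0], [0.99, -0.138, -0.0], [-0.0, 0.0, -1.0]]
wrist_force: [1.1, 0.3, -1.6]
finger_gap: 0.0132
grasp_force: 60.6
```

```bash
python3 -c "
from h import *
go(.51,-.03,None,-1);go(.58,.15,None,-1)"
```

```text
units [10.05  1.6  -0.  ] turn -1.15 az -7.9 p [ 0.4359 -0.2733  0.2335] F [ 1.1  0.3 -1.6] q7 36.0 t 5.9 gap 0.0132
units [ 1.756e+01  3.380e+00 -1.000e-02] turn -1.15 az -7.9 p [ 0.4359 -0.2733  0.2335] F [ 1.1  0.3 -1.6] q7 36.0 t 5.9 gap 0.0132
```

Emit:
{"api": "send_rows", "payload": {"commands": [[[1.2,0.1,0,-0.4,1],[2.8,0.4,0,-0.8,1],[4.6,0.8,0,-1.1,1],[6.4,1.1,0,-1.1,1],[8.2,1.4,0,-1.1,1]]]}}

```text
clock: 6.4
tcp_pos: [0.4986, -0.0731, 0.2317]
eef_rot: [[0.023, 1.0, -0.001], [1.0, -0.023, -0.0], [-0.0, -0.001, -1.0]]
wrist_force: [1.1, -0.4, -1.2]
finger_gap: 0.0127
grasp_force: 60.6
```

```bash
python3 -c "
from h import *
go(.58,.145,None,-1)"
```

```text
units [ 8.8   3.06 -0.  ] turn -0.05 az -1.3 p [ 0.4986 -0.0731  0.2317] F [ 1.1 -0.4 -1.2] q7 16.0 t 6.4 gap 0.0127
```

Emit:
{"api": "send_rows", "payload": {"commands": [[[1.8,0.6,0,0,1],[3.6,1.2,0,0,1],[5.4,1.9,0,0,1],[7.2,2.5,0,0,1],[8.6,3.0,0,0,1]]]}}

```text
clock: 6.9
tcp_pos: [0.5785, 0.1417, 0.2314]
eef_rot: [[0.02, 1.0, -0.001], [1.0, -0.02, -0.0], [-0.0, -0.001, -1.0]]
wrist_force: [0.1, -0.4, -1.0]
finger_gap: 0.0129
grasp_force: 60.6
```

Emit:
{"api": "send_rows", "payload": {"commands": [[[0,0,1,0,1],[0,0,2,0,1],[0,0,3,0,1],[0,0,3.2,0,1],[0,0,3.2,0,1]]]}}

```text
clock: 7.4
tcp_pos: [0.5781, 0.1383, 0.1512]
eef_rot: [[0.022, 1.0, -0.002], [1.0, -0.022, -0.001], [-0.001, -0.002, -1.0]]
wrist_force: [0.6, -0.0, -0.0]
finger_gap: 0.0131
grasp_force: 60.5
```

Run:
```python
from h import *
go(.58,.145,None,-1)
T=[]
for n in ("top","side","wrist"):
    c=optics.camera(n); 
    for k in ["stop","foot","wing","glass","recess","left_wall"]:
        print(n,k,[(np.round(q["location"],4),round(q["conf"],2)) for q in pinpoint(k,c)[:1]])
    T.append(c["pixels"])
cv2.imwrite("pics/t2.png",np.vstack([cv2.resize(T[0][150:230,180:400],(600,218)),cv2.resize(T[2],(600,375))]))
```

```text
units [ 0.27  0.07 -0.  ] turn -0.05 az -1.3 p [0.5781 0.1383 0.1512] F [ 0.6 -0.  -0. ] q7 1.0 t 7.4 gap 0.0131
top stop [(array([0.5764, 0.1403, 0.0666]), 0.52)]
top foot [(array([0.5772, 0.1372, 0.0608]), 0.5)]
top wing [(array([0.5733, 0.138 , 0.1688]), 0.56)]
top glass []
top recess [(array([0.5898, 0.1057, 0.0284]), 0.88)]
top left_wall [(array([0.5868, 0.1087, 0.0286]), 0.57)]
side stop [(array([0.5811, 0.1393, 0.0692]), 0.78)]
side foot [(array([0.5803, 0.1318, 0.0611]), 0.9)]
side wing [(array([0.5777, 0.141 , 0.1686]), 0.56)]
side glass [(array([0.5802, 0.244 , 0.0295]), 0.71)]
side recess [(array([0.5868, 0.1053, 0.0276]), 0.6)]
side left_wall [(array([0.5899, 0.3061, 0.0301]), 0.63)]
wrist stop [(array([0.5813, 0.1334, 0.0722]), 0.82)]
wrist foot [(array([0.5791, 0.1374, 0.0572]), 0.72)]
wrist wing [(array([0.5802, 0.1338, 0.0742]), 0.62)]
wrist glass [(array([0.5789, 0.2463, 0.028 ]), 0.85)]
wrist recess []
wrist left_wall []
```

View pics/t2.png

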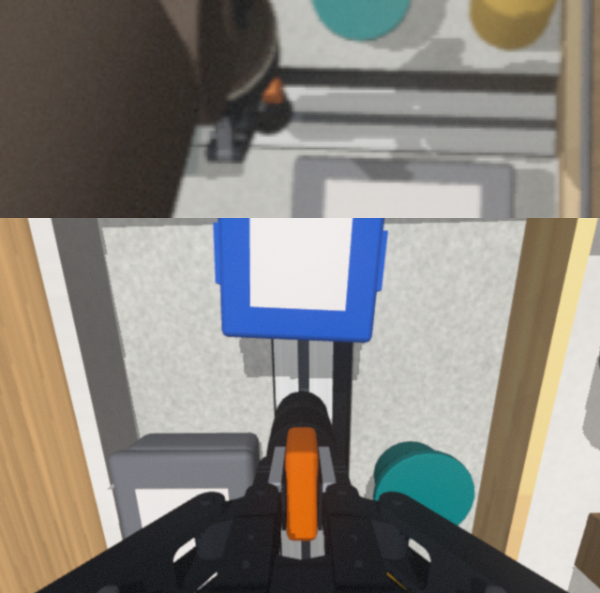

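The wrist view shows the slot at column ~304, close to in line with the wing at ~302. I'll measure it precisely.

Run:
```python
from h import *
c=optics.camera("wrist"); g=cv2.cvtColor(c["pixels"],cv2.COLOR_BGR2GRAY)
for r in range(135,188,8):
    l=g[r,300:350].astype(int); print(r,l.tolist())
for r in (135,151,175,183):
    print(r,[np.round(ray(c,u,r,.03)[:2],4) for u in (318,324,330)])
p=robot.observe(); R=np.asarray(p["eef_rot"]); print(R)
for z in (.13,.06): print("axis pix",z,proj(c,np.array([p["tcp_pos"][0],p["tcp_pos"][1],z])))
hsv=cv2.cvtColor(c["pixels"],cv2.COLOR_BGR2HSV); m=((hsv[...,0]<18)&(hsv[...,1]>200)&(hsv[...,2]>180)).astype(np.uint8); m[:,:280]=0;m[:,360:]=0
v,u=np.nonzero(m)
for r in range(v.min(),v.max(),15): q=u[v==r]; print(r,q.min(),q.max())
# dark sleeve
for r in (195,205,215): print(r,g[r,260:380:3].tolist())
```

```text
135 [157, 156, 157, 157, 159, 157, 157, 157, 159, 161, 159, 158, 160, 159, 161, 160, 151, 111, 74, 61, 63, 64, 63, 59, 62, 63, 65, 64, 71, 105, 144, 157, 158, 159, 157, 161, 159, 161, 158, 156, 157, 156, 157, 156, 158, 158, 158, 157, 157, 155]
143 [160, 157, 157, 154, 159, 157, 156, 157, 156, 157, 157, 157, 156, 157, 160, 158, 149, 115, 76, 61, 63, 61, 60, 62, 62, 65, 61, 64, 70, 97, 139, 155, 157, 156, 159, 162, 160, 160, 158, 155, 156, 154, 156, 155, 158, 157, 160, 155, 157, 156]
151 [160, 159, 157, 156, 158, 157, 154, 154, 155, 156, 155, 155, 158, 155, 157, 157, 149, 122, 82, 66, 60, 62, 63, 60, 64, 61, 59, 63, 69, 100, 138, 156, 156, 155, 157, 160, 160, 160, 156, 152, 157, 154, 156, 157, 154, 157, 153, 155, 155, 154]
159 [162, 159, 155, 157, 155, 158, 157, 156, 157, 156, 153, 154, 155, 156, 157, 156, 149, 127, 88, 61, 61, 61, 60, 60, 62, 64, 59, 61, 66, 96, 139, 154, 155, 155, 156, 158, 159, 159, 157, 152, 154, 156, 155, 155, 157, 149, 156, 155, 156, 154]
167 [160, 160, 157, 154, 154, 158, 156, 157, 153, 155, 155, 152, 152, 154, 155, 156, 151, 133, 93, 66, 63, 57, 59, 64, 63, 60,
[... 1162 characters left out ...]
s pix 0.06 (np.float64(320.46193544693216), np.float64(201.7812551607921))
249 310 332
264 306 335
279 307 335
294 307 335
309 308 335
324 309 336
339 319 335
195 [206, 203, 201, 200, 202, 205, 204, 203, 210, 198, 197, 95, 220, 171, 43, 41, 38, 38, 43, 38, 40, 36, 39, 37, 39, 39, 38, 41, 154, 218, 219, 206, 45, 48, 45, 45, 48, 42, 97, 198]
205 [191, 187, 202, 210, 204, 197, 201, 201, 199, 200, 194, 68, 43, 40, 44, 42, 35, 43, 40, 37, 40, 40, 36, 37, 36, 36, 42, 44, 41, 48, 211, 205, 46, 42, 46, 49, 49, 39, 114, 191]
215 [208, 213, 205, 208, 200, 194, 197, 205, 207, 205, 196, 55, 42, 39, 37, 41, 37, 41, 35, 37, 40, 36, 34, 39, 35, 36, 40, 37, 33, 32, 45, 160, 44, 41, 45, 39, 43, 35, 128, 195]
```

Emit:
{"api": "send_rows", "payload": {"commands": [[[0,0.12,0,-0.06,1],[0,0.12,0.4,-0.06,1],[0,0.12,0.8,-0.06,1],[0,0.12,0.95,-0.06,1],[0,0.12,0.95,-0.06,1]]]}}

```text
clock: 9.0
tcp_pos: [0.5811, 0.1386, 0.1264]
eef_rot: [[0.016, 1.0, -0.002], [1.0, -0.016, -0.001], [-0.001, -0.002, -1.0]]
wrist_force: [-0.4, 0.3, -1.9]
finger_gap: 0.0129
grasp_force: 60.6
```

Emit:
{"api": "send_rows", "payload": {"commands": [[[0,0,0.06,0,1],[0,0,0.12,0,1],[0,0,0.18,0,1],[0,0,0.24,0,1],[0,0,0.3,0,1]]]}}

```text
clock: 9.5
tcp_pos: [0.5818, 0.1388, 0.1201]
eef_rot: [[0.015, 1.0, 0.0], [1.0, -0.015, 0.0], [0.0, 0.0, -1.0]]
wrist_force: [-1.1, -0.8, -1.4]
finger_gap: 0.0132
grasp_force: 60.6
```

Emit:
{"api": "send_rows", "payload": {"commands": [[[0,0,0.04,0,1],[0,0,0.08,0,1],[0,0,0.12,0,1],[0,0,0.12,0,1],[0,0,0.12,0,1]]]}}

```text
clock: 10.0
tcp_pos: [0.5818, 0.1388, 0.117]
eef_rot: [[0.015, 1.0, -0.0], [1.0, -0.015, -0.0], [-0.0, -0.0, -1.0]]
wrist_force: [-0.0, -0.4, -2.4]
finger_gap: 0.0133
grasp_force: 60.6
```

Emit:
{"api": "send_rows", "payload": {"commands": [[[0,0,0.04,0,1],[0,0,0.08,0,1],[0,0,0.12,0,1],[0,0,0.16,0,1],[0,0,0.16,0,1]]]}}

```text
clock: 10.5
tcp_pos: [0.5818, 0.1388, 0.1129]
eef_rot: [[0.015, 1.0, -0.0], [1.0, -0.015, -0.0], [-0.0, -0.0, -1.0]]
wrist_force: [-1.3, -0.3, -1.2]
finger_gap: 0.0132
grasp_force: 60.6
```

Emit:
{"api": "send_rows", "payload": {"commands": [[[0,0,0.04,0,1],[0,0,0.06,0,1],[0,0,0.08,0,1],[0,0,0.08,0,1],[0,0,0.08,0,1]]]}}

```text
clock: 11.0
tcp_pos: [0.5819, 0.1388, 0.1112]
eef_rot: [[0.016, 1.0, 0.0], [1.0, -0.016, 0.0], [0.0, 0.0, -1.0]]
wrist_force: [-2.4, -0.4, 4.1]
finger_gap: 0.0132
grasp_force: 61.3
```

Run:
```python
from h import *
go(yaz=-.8)
c=optics.camera("wrist"); cv2.imwrite("pics/w3.png",c["pixels"])
for k in ("glass","stop"): print([(np.round(q["location"],4),round(q["conf"],2)) for q in pinpoint(k,c)[:1]])
```

```text
units [0. 0. 0.] turn -0.01 az -0.9 p [0.5819 0.1388 0.1112] F [-2.4 -0.4  4.1] q7 3.0 t 11.0 gap 0.0132
[(array([0.4863, 0.0298, 0.0276]), 0.75)]
[(array([0.583 , 0.1368, 0.0293]), 0.73)]
```

View pics/w3.png

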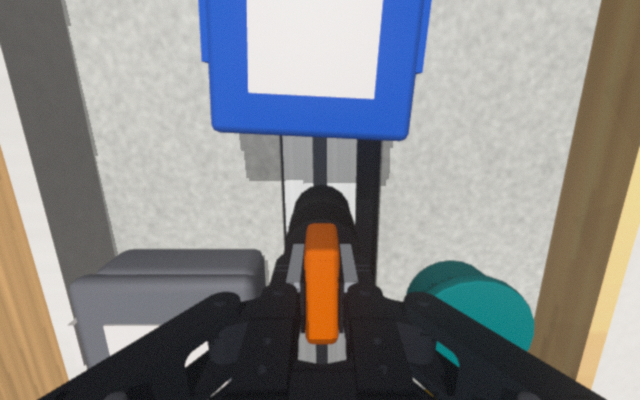

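Sleeve contact came at the same TCP height as on the dock, so the foot is in the slot. In this view the glass front edge runs from (212,128) to (408,139), so it is slightly yawed. I'll slide towards it.

Emit:
{"api": "send_rows", "payload": {"commands": [[[0.2,0,0,0,1],[0.4,0,0,0,1],[0.6,0,0,0,1],[0.8,0,0,0,1],[1,0,0,0,1]]]}}

```text
clock: 11.65
tcp_pos: [0.5822, 0.1642, 0.111]
eef_rot: [[0.015, 1.0, -0.0], [1.0, -0.015, -0.0], [-0.0, -0.0, -1.0]]
wrist_force: [-3.8, -3.4, 3.6]
finger_gap: 0.0128
grasp_force: 61.3
```

Emit:
{"api": "send_rows", "payload": {"commands": [[[0.08,0,0,0,1],[0.16,0,0,0,1],[0.24,0,0,0,1],[0.32,0,0,0,1],[0.4,0,0,0,1]]]}}

```text
clock: 12.15
tcp_pos: [0.5823, 0.1738, 0.111]
eef_rot: [[0.016, 1.0, -0.0], [1.0, -0.016, -0.0], [-0.0, -0.0, -1.0]]
wrist_force: [-2.1, -3.4, 3.4]
finger_gap: 0.0133
grasp_force: 61.3
```

Emit:
{"api": "send_rows", "payload": {"commands": [[[0.06,0,0,0,1],[0.12,0,0,0,1],[0.18,0,0,0,1],[0.24,0,0,0,1],[0.3,0,0,0,1]]]}}

```text
clock: 12.65
tcp_pos: [0.5824, 0.1802, 0.111]
eef_rot: [[0.016, 1.0, -0.0], [1.0, -0.016, -0.001], [-0.001, -0.0, -1.0]]
wrist_force: [-3.6, -7.0, 4.4]
finger_gap: 0.0132
grasp_force: 61.3
```

Run:
```python
from h import *
go()
for n in ("side","wrist"):
    c=optics.camera(n)
    for k in ("glass","left_wall"): print(n,[(np.round(q["location"],4),round(q["conf"],2)) for q in pinpoint(k,c)[:1]])
    if n=="side": a=cv2.resize(c["pixels"][135:205,230:350],(600,350),interpolation=cv2.INTER_CUBIC)
    else: b=cv2.resize(c["pixels"][:220,120:520],(450,248))
im=np.zeros((600,600,3),np.uint8); im[:350]=a; im[350:598,:450]=b; cv2.imwrite("pics/sw4.png",im)
```

```text
units [0. 0. 0.] turn None az -0.9 p [0.5824 0.1802 0.111 ] F [-3.6 -7.   4.4] q7 -0.0 t 12.65 gap 0.0132
side [(array([0.5831, 0.2493, 0.0315]), 0.72)]
side [(array([ 4.826e-01, -2.757e-01,  3.000e-04]), 0.69)]
wrist [(array([0.583 , 0.2502, 0.0284]), 0.73)]
wrist []
```

View pics/sw4.png

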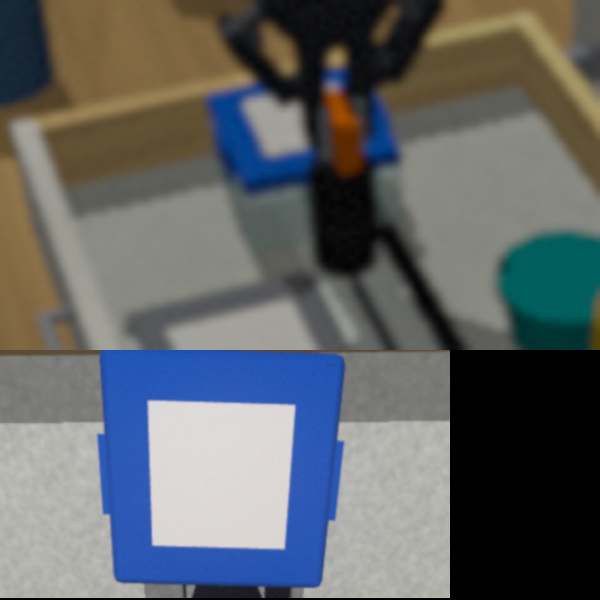

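The post is touching the glass: the force rose by about 3.5 N. The glass is near the wall with roughly 8 to 11 mm left, so I'll continue slowly.

Emit:
{"api": "send_rows", "payload": {"commands": [[[0.05,0,0,0,1],[0.1,0,0,0,1],[0.15,0,0,0,1],[0.2,0,0,0,1],[0.24,0,0,0,1]]]}}

```text
clock: 13.45
tcp_pos: [0.5824, 0.1861, 0.111]
eef_rot: [[0.016, 1.0, -0.001], [1.0, -0.016, -0.001], [-0.001, -0.0, -1.0]]
wrist_force: [-3.2, -6.0, 3.9]
finger_gap: 0.0133
grasp_force: 61.3
```

Emit:
{"api": "send_rows", "payload": {"commands": [[[0.02,0,0,0,1],[0.04,0,0,0,1],[0.06,0,0,0,1],[0.08,0,0,0,1],[0.08,0,0,0,1]]]}}

```text
clock: 13.95
tcp_pos: [0.5825, 0.1881, 0.111]
eef_rot: [[0.016, 1.0, -0.0], [1.0, -0.016, -0.001], [-0.001, -0.0, -1.0]]
wrist_force: [-3.4, -6.5, 4.4]
finger_gap: 0.0133
grasp_force: 61.3
```

Emit:
{"api": "send_rows", "payload": {"commands": [[[0.02,0,0,0,1],[0.04,0,0,0,1],[0.06,0,0,0,1],[0.08,0,0,0,1],[0.08,0,0,0,1]]]}}

```text
clock: 14.45
tcp_pos: [0.5825, 0.1901, 0.1109]
eef_rot: [[0.016, 1.0, -0.001], [1.0, -0.016, -0.001], [-0.001, -0.001, -1.0]]
wrist_force: [-2.7, -6.9, 3.9]
finger_gap: 0.0129
grasp_force: 61.3
```

Run:
```python
from h import *
go()
c=optics.camera("wrist"); cv2.imwrite("pics/w5.png",cv2.resize(c["pixels"][:160,120:520],(800,320)))
print([(np.round(q["location"],4),round(q["conf"],2)) for q in pinpoint("glass",c)[:1]])
```

```text
units [0. 0. 0.] turn None az -0.9 p [0.5825 0.1901 0.1109] F [-2.7 -6.9  3.9] q7 -1.0 t 14.45 gap 0.0129
[(array([0.5845, 0.2572, 0.0291]), 0.89)]
```

View pics/w5.png

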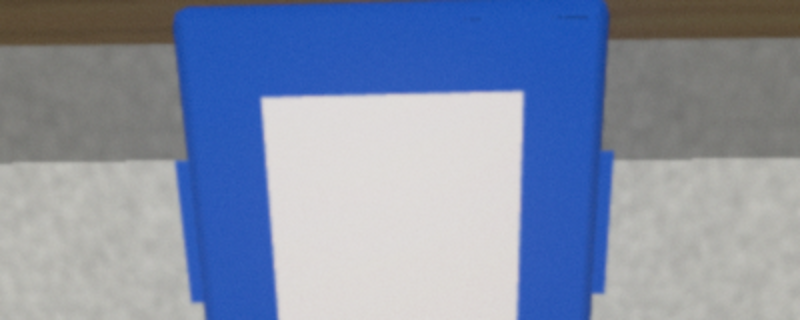

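The glass is nearly square, with its right far corner slightly ahead of the left. Keep feeling forward.

Emit:
{"api": "send_rows", "payload": {"commands": [[[0.02,0,0,0,1],[0.04,0,0,0,1],[0.06,0,0,0,1],[0.08,0,0,0,1],[0.08,0,0,0,1]]]}}

```text
clock: 15.05
tcp_pos: [0.5825, 0.1919, 0.1109]
eef_rot: [[0.017, 1.0, -0.001], [1.0, -0.017, -0.002], [-0.002, -0.001, -1.0]]
wrist_force: [-3.6, -8.2, 3.6]
finger_gap: 0.013
grasp_force: 61.3
```

Emit:
{"api": "send_rows", "payload": {"commands": [[[0.01,0,0,0,1],[0.02,0,0,0,1],[0.03,0,0,0,1],[0.04,0,0,0,1],[0.04,0,0,0,1]]]}}

```text
clock: 15.55
tcp_pos: [0.5825, 0.1921, 0.1109]
eef_rot: [[0.017, 1.0, -0.001], [1.0, -0.017, -0.002], [-0.002, -0.001, -1.0]]
wrist_force: [-2.7, -8.5, 4.4]
finger_gap: 0.0129
grasp_force: 61.4
```

Emit:
{"api": "send_rows", "payload": {"commands": [[[0.01,0,0,0,1],[0.02,0,0,0,1],[0.03,0,0,0,1],[0.04,0,0,0,1],[0.04,0,0,0,1]]]}}

```text
clock: 16.05
tcp_pos: [0.5825, 0.1923, 0.1109]
eef_rot: [[0.018, 1.0, -0.001], [1.0, -0.018, -0.003], [-0.003, -0.001, -1.0]]
wrist_force: [-4.7, -11.6, 5.7]
finger_gap: 0.0131
grasp_force: 61.4
```

Run:
```python
from h import *
go()
c=optics.camera("wrist"); p=c["pixels"]; hsv=cv2.cvtColor(p,cv2.COLOR_BGR2HSV); m=((hsv[...,0]>105)&(hsv[...,0]<125)&(hsv[...,1]>150))
# far edge of lid & wall top/floor edges per column
for u in (220,260,300,340,380,410): print(u,np.nonzero(m[:,u])[0].min(),end='; ')
g=cv2.cvtColor(p,cv2.COLOR_BGR2GRAY).astype(int)
for u in (140,180,460,500): d=np.diff(g[:100,u]); print(u,[ (int(i),int(d[i])) for i in np.nonzero(abs(d)>12)[0]])
cv2.imwrite("pics/w6.png",cv2.resize(p[:160,120:520],(800,320)))
for X in ([.592,.3105,.079],[.592,.3105,.109],[.592,.3105,.088],[.592,.3105,.03]): print(proj(c,X))
```

```text
units [0. 0. 0.] turn None az -1.0 p [0.5825 0.1923 0.1109] F [ -4.7 -11.6   5.7] q7 -2.0 t 16.05 gap 0.0131
220 5; 260 4; 300 3; 340 2; 380 0; 410 0; 140 [(2, -13), (3, -44), (4, -41), (25, 13), (26, 17), (83, 14), (84, 26), (85, 15)]
180 [(2, -30), (3, -41), (4, -20), (24, 16), (25, 19), (82, 14), (83, 31)]
460 [(0, -27), (1, -16), (21, 15), (22, 21), (81, 18), (82, 29), (83, 13)]
500 [(0, -13), (21, 18), (22, 13), (81, 28), (82, 16)]
(np.float64(335.4558694095471), np.float64(-3.4104596444560116))
(np.float64(338.5846865028457), np.float64(-26.79652576065311))
(np.float64(336.26396396462957), np.float64(-9.45049079033825))
(np.float64(332.27726341646087), np.float64(20.347749191358474))
```

View pics/w6.png

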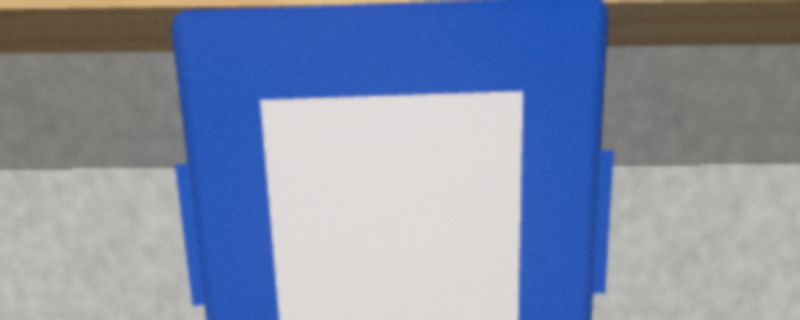

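The force is up to 11.6 N and the TCP has stalled at y=0.192, so the glass is at the wall. Its lid edge is still about 0.8° off the wall line. One more small nudge should show whether it squares up.

Emit:
{"api": "send_rows", "payload": {"commands": [[[0.02,0,0,0,1],[0.04,0,0,0,1],[0.05,0,0,0,1],[0.05,0,0,0,1],[0.05,0,0,0,1]]]}}

```text
clock: 16.6
tcp_pos: [0.5825, 0.1931, 0.1108]
eef_rot: [[0.018, 1.0, -0.001], [1.0, -0.018, -0.004], [-0.004, -0.001, -1.0]]
wrist_force: [-4.3, -12.4, 4.8]
finger_gap: 0.0134
grasp_force: 61.4
```

```bash
cat >> h.py <<'E'
def edges():
    c=optics.camera("wrist"); p=c["pixels"]; g=cv2.cvtColor(p,cv2.COLOR_BGR2GRAY).astype(float)
    def fit(us,lo,hi,sgn):
        pts=[]
        for u in us:
            d=sgn*np.diff(cv2.GaussianBlur(g,(5,5),1)[lo:hi,u]); i=d.argmax(); 
            o=0 if i in(0,len(d)-1) else .5*(d[i-1]-d[i+1])/(d[i-1]-2*d[i]+d[i+1]); pts.append((u,lo+i+o))
        return np.array(pts)
    A=fit(range(262,378,4),35,65,1); Wl=fit(list(range(60,200,6))+list(range(440,560,6)),65,100,1); Wm=fit(list(range(60,200,6))+list(range(440,560,6)),12,38,1)
    n=lambda P:(lambda k:(round(float(np.degrees(np.arctan(k[0]))),2),round(float(np.polyval(k,320)),2)))(np.polyfit(P[:,0],P[:,1],1))
    print("label",n(A),"floor edge",n(Wl),"wall",n(Wm))
    # metric: yaw of label edge at z=.088, floor edge at .03
    for P,z in ((A,.088),(Wl,.03)):
        k=np.polyfit(P[:,0],P[:,1],1); a=ray(c,260,np.polyval(k,260),z); b=ray(c,380,np.polyval(k,380),z); print(z,np.round(a[:2],4),np.round(b[:2],4),round(float(np.degrees(np.arctan2(b[1]-a[1],b[0]-a[0]))),2))
    return c
E
python3 -c "
from h import *
go();edges()"
```

```text
units [0. 0. 0.] turn None az -1.0 p [0.5825 0.1931 0.1108] F [ -4.3 -12.4   4.8] q7 -2.0 t 16.6 gap 0.0134
label (-0.87, 46.71) floor edge (-0.11, 82.92) wall (-0.66, 24.93)
0.088 [0.5569 0.2891] [0.6119 0.2888] -0.3
0.03 [0.5455 0.2763] [0.6221 0.275 ] -0.98
```

The glass is squaring up: the label slope went from -1.3° to -0.9°. One more nudge.

Emit:
{"api": "send_rows", "payload": {"commands": [[[0.02,0,0,0,1],[0.04,0,0,0,1],[0.05,0,0,0,1],[0.05,0,0,0,1],[0.05,0,0,0,1]]]}}

```text
clock: 17.15
tcp_pos: [0.5826, 0.1936, 0.1108]
eef_rot: [[0.019, 1.0, -0.001], [1.0, -0.019, -0.004], [-0.004, -0.001, -1.0]]
wrist_force: [-2.8, -14.6, 4.5]
finger_gap: 0.0132
grasp_force: 61.4
```

```bash
python3 -c "
from h import *
go();edges()"
```

```text
units [0. 0. 0.] turn None az -1.1 p [0.5826 0.1936 0.1108] F [ -2.8 -14.6   4.5] q7 -2.0 t 17.15 gap 0.0132
label (-0.7, 47.53) floor edge (-0.1, 83.56) wall (-0.7, 25.68)
0.088 [0.5571 0.2893] [0.6121 0.2889] -0.48
0.03 [0.5457 0.2764] [0.6223 0.275 ] -1.03
```

The label is now parallel to the wall (-0.70° against -0.70°), so the glass is flush and snug. Before turning I'll check how far the post axis is from the tool axis.

Run:
```python
from h import *
from scipy.optimize import minimize
go()
c=optics.camera("wrist"); p=c["pixels"]; hsv=cv2.cvtColor(p,cv2.COLOR_BGR2HSV)
m=((hsv[...,0]<18)&(hsv[...,1]>190)&(hsv[...,2]>100)).astype(np.uint8); m[:,:285]=0;m[:,355:]=0
n,l,st,ce=cv2.connectedComponentsWithStats(m); k=1+st[1:,4].argmax(); print("wing bbox",st[k])
s=robot.observe(); T=np.asarray(s["tcp_pos"]); R=np.asarray(s["eef_rot"])
z0=T[2]-.0109-.1005+.03*0
print("cam",-np.asarray(c["R"]).T@c["t"],T)
for e in (-.004,0,.004):
    o=[]
    for a,h in ((22,112),(-22,112),(22,80),(-22,80)):
        X=T+R[:,0]*(e+a/1000); X[2]=.0295+h/1000; o.append(tuple(np.round(proj(c,X),1)))
    print(e,o)
c=optics.camera("side"); p=c["pixels"]; hsv=cv2.cvtColor(p,cv2.COLOR_BGR2HSV)
m=((hsv[...,0]<16)&(hsv[...,1]>190)&(hsv[...,2]>110)).astype(np.uint8); m[:130]=0;m[200:]=0;m[:,270:]*=1;m[:,:260]=0;m[:,330:]=0
v,u=np.nonzero(m); print("side",u.min(),u.max(),v.min(),v.max())
for e in (-.004,0,.004):
    o=[]
    for a,h in ((22,112),(-22,112),(22,80),(-22,80)):
        X=T+R[:,0]*(e+a/1000); X[2]=.0295+h/1000; o.append(tuple(np.round(proj(c,X),1)))
    print(e,o)
```

```text
units [0. 0. 0.] turn None az -1.1 p [0.5826 0.1936 0.1108] F [ -4.  -14.2   5.4] q7 -2.0 t 17.2 gap 0.0126
wing bbox [ 304  225   35  120 3733]
cam [0.58504184 0.26720693 0.25272212] [0.58263014 0.19359892 0.11083804]
-0.004 [(np.float64(319.2), np.float64(253.7)), (np.float64(319.6), np.float64(350.4)), (np.float64(319.8), np.float64(222.6)), (np.float64(320.0), np.float64(303.9))]
0 [(np.float64(319.2), np.float64(243.9)), (np.float64(319.5), np.float64(342.4)), (np.float64(319.7), np.float64(214.5)), (np.float64(320.0), np.float64(297.1))]
0.004 [(np.float64(319.2), np.float64(233.9)), (np.float64(319.5), np.float64(334.3)), (np.float64(319.7), np.float64(206.3)), (np.float64(320.0), np.float64(290.1))]
side 294 299 152 158
-0.004 [(np.float64(293.6), np.float64(150.8)), (np.float64(298.2), np.float64(159.0)), (np.float64(294.1), np.float64(159.8)), (np.float64(298.6), np.float64(168.1))]
0 [(np.float64(293.2), np.float64(150.1)), (np.float64(297.7), np.float64(158.2)), (np.float64(293.7), np.float64(159.0)), (np.float64(298.2), np.float64(167.3))]
0.004 [(np.float64(292.7), np.float64(149.3)), (np.float64(297.3), np.float64(157.5)), (np.float64(293.3), np.float64(158.3)), (np.float64(297.8), np.float64(166.5))]
```

The post axis sits about 1.5 mm behind the tool axis, on the side away from the glass. I'll ease the push a little and press down.

Emit:
{"api": "send_rows", "payload": {"commands": [[[-0.02,0,0.04,0,1],[-0.04,0,0.1,0,1],[-0.05,0,0.16,0,1],[-0.05,0,0.22,0,1],[-0.05,0,0.26,0,1]]], "grip_force": 80}}

```text
clock: 17.8
tcp_pos: [0.5828, 0.1933, 0.105]
eef_rot: [[0.018, 1.0, -0.0], [1.0, -0.018, -0.003], [-0.003, -0.0, -1.0]]
wrist_force: [-5.8, -12.1, 13.7]
finger_gap: 0.0131
grasp_force: 82.5
```

Emit:
{"api": "send_rows", "payload": {"commands": [[[0,0,0,0,1],[0,0,0,0,1]]]}}

```text
clock: 18.0
tcp_pos: [0.5828, 0.1933, 0.105]
eef_rot: [[0.018, 1.0, -0.0], [1.0, -0.018, -0.003], [-0.003, -0.0, -1.0]]
wrist_force: [-5.2, -13.0, 10.2]
finger_gap: 0.013
grasp_force: 82.4
```

Emit:
{"api": "send_rows", "payload": {"commands": [[[0,0.01,0,1.2,1],[0,0.02,0,2.4,1],[-0.01,0.02,0,3.6,1],[-0.01,0.03,0,4.8,1],[-0.01,0.04,0,6,1]]]}}

```text
clock: 18.5
tcp_pos: [0.5841, 0.1929, 0.1052]
eef_rot: [[0.606, 0.795, 0.001], [0.795, -0.606, -0.003], [-0.002, 0.002, -1.0]]
wrist_force: [-5.2, -12.8, 10.1]
finger_gap: 0.0127
grasp_force: 82.2
```

Emit:
{"api": "send_rows", "payload": {"commands": [[[0,0.01,0,1.2,1],[0,0.02,0,2.4,1],[-0.01,0.02,0,3.6,1],[-0.01,0.03,0,4.8,1],[-0.01,0.04,0,6,1]]]}}

```text
clock: 19.0
tcp_pos: [0.5848, 0.1917, 0.1053]
eef_rot: [[0.958, 0.287, 0.001], [0.287, -0.958, -0.004], [-0.0, 0.004, -1.0]]
wrist_force: [-4.4, -13.1, 10.5]
finger_gap: 0.0129
grasp_force: 82.1
```

Emit:
{"api": "send_rows", "payload": {"commands": [[[0,0.01,0,1.2,1],[0,0.02,0,2.4,1],[0,0.02,0,3,1],[0,0.02,0,3,1],[0,0.02,0,3,1]]]}}

```text
clock: 19.5
tcp_pos: [0.5849, 0.1911, 0.1052]
eef_rot: [[1.0, -0.018, 0.001], [-0.018, -1.0, -0.005], [0.001, 0.005, -1.0]]
wrist_force: [-5.8, -13.7, 10.5]
finger_gap: 0.0127
grasp_force: 82.4
```

```bash
python3 -c "
from h import *
go(yaz=-90.9)"
```

```text
units [0. 0. 0.] turn -0.02 az -91.0 p [0.5849 0.1911 0.1052] F [ -5.8 -13.7  10.5] q7 -74.0 t 19.5 gap 0.0127
```

The foot turned freely. I'll let the spring draw it up, then ease off the push.

Emit:
{"api": "send_rows", "payload": {"commands": [[[0,0,-0.04,0,1],[0,0,-0.08,0,1],[0,0,-0.1,0,1],[0,0.03,-0.1,0,1],[0,0.06,-0.1,0,1]]]}}

```text
clock: 20.0
tcp_pos: [0.5849, 0.1908, 0.1075]
eef_rot: [[1.0, -0.017, 0.001], [-0.017, -1.0, -0.003], [0.001, 0.003, -1.0]]
wrist_force: [-3.8, -9.6, 7.2]
finger_gap: 0.013
grasp_force: 81.9
```

Emit:
{"api": "send_rows", "payload": {"commands": [[[0,0,-0.02,0,1],[0,0.03,-0.02,0,1],[0,0.03,-0.02,0,1]]]}}

```text
clock: 20.3
tcp_pos: [0.5848, 0.1908, 0.1079]
eef_rot: [[1.0, -0.017, 0.001], [-0.017, -1.0, -0.002], [0.001, 0.002, -1.0]]
wrist_force: [-4.5, -7.9, 7.2]
finger_gap: 0.013
grasp_force: 81.7
```

Emit:
{"api": "send_rows", "payload": {"commands": [[[0,0.02,-0.02,0,1],[0,0.04,-0.04,0,1],[0,0.06,-0.04,0,1],[0,0.06,-0.04,0,1]]]}}

```text
clock: 20.7
tcp_pos: [0.5846, 0.1905, 0.1083]
eef_rot: [[1.0, -0.016, 0.0], [-0.016, -1.0, -0.001], [0.0, 0.001, -1.0]]
wrist_force: [-1.6, -5.2, 0.6]
finger_gap: 0.0133
grasp_force: 80.8
```

The vertical load went to zero, so the foot is caught under the lips. Release.

Emit:
{"api": "send_rows", "payload": {"commands": [[[0,0,0,0,0.8],[0,0,0,0,0.5],[0,0,0,0,0.3],[0,0,0,0,0.3],[0,0,0,0,0.3]]]}}

```text
clock: 21.2
tcp_pos: [0.5846, 0.1916, 0.1086]
eef_rot: [[1.0, -0.015, 0.0], [-0.015, -1.0, 0.0], [0.0, -0.0, -1.0]]
wrist_force: [0.7, 0.1, -0.4]
finger_gap: 0.0601
grasp_force: 0.0
```

Emit:
{"api": "send_rows", "payload": {"commands": [[[0,0,-0.5,0,0.3],[0,0,-1.5,0,0.3],[0,0,-2.5,0,0.3],[0,0,-4,0,0.3],[0,0,-5,0,0.3]]]}}

```text
clock: 21.7
tcp_pos: [0.5852, 0.1907, 0.2368]
eef_rot: [[1.0, -0.016, 0.002], [-0.016, -1.0, 0.0], [0.002, -0.0, -1.0]]
wrist_force: [0.9, -0.0, 0.1]
finger_gap: 0.0596
grasp_force: 0.0
```

Emit:
{"api": "send_rows", "payload": {"commands": [[[-1.5,0,0,0,0.3],[-3,0,0,0,0.3],[-4.5,0,0,0,0.3],[-6,0,0,0,0.3],[-6,0,0,0,0.3]]]}}

```text
clock: 22.2
tcp_pos: [0.43, 0.1942, 0.2334]
eef_rot: [[1.0, -0.013, -0.005], [-0.013, -1.0, 0.003], [-0.005, -0.003, -1.0]]
wrist_force: [-0.7, 0.5, -0.4]
finger_gap: 0.0598
grasp_force: 0.0
```

Run:
```python
from h import *
go()
T=[]
for n in ("top","side","wrist"):
    c=optics.camera(n); T.append(c["pixels"])
    for k in ("glass","stop","wing","left_wall"): print(n,k,[(np.round(q["location"],4),round(q["conf"],2)) for q in pinpoint(k,c)[:1]])
im=np.zeros((580,800,3),np.uint8); im[:230]=cv2.resize(T[1][130:220,130:443],(800,230),interpolation=cv2.INTER_CUBIC); im[230:580,:560]=cv2.resize(T[2],(560,350))
im[230:430,560:]=cv2.resize(T[0][110:280,185:389],(240,200)); cv2.imwrite("pics/f.png",im)
```

```text
units [0. 0. 0.] turn None az -90.7 p [0.43   0.1942 0.2334] F [-0.7  0.5 -0.4] q7 -93.0 t 22.2 gap 0.0598
top glass [(array([0.5801, 0.26  , 0.0306]), 0.76)]
top stop [(array([0.5822, 0.1921, 0.0263]), 0.83)]
top wing [(array([0.5781, 0.1908, 0.125 ]), 0.79)]
top left_wall []
side glass [(array([0.5821, 0.2615, 0.0292]), 0.76)]
side stop [(array([0.5844, 0.1906, 0.0238]), 0.73)]
side wing [(array([0.5811, 0.1922, 0.1252]), 0.85)]
side left_wall []
wrist glass [(array([0.5799, 0.2627, 0.0307]), 0.7)]
wrist stop [(array([0.5838, 0.1878, 0.0271]), 0.75)]
wrist wing [(array([0.5849, 0.1055, 0.0304]), 0.57)]
wrist left_wall []
```

View pics/f.png

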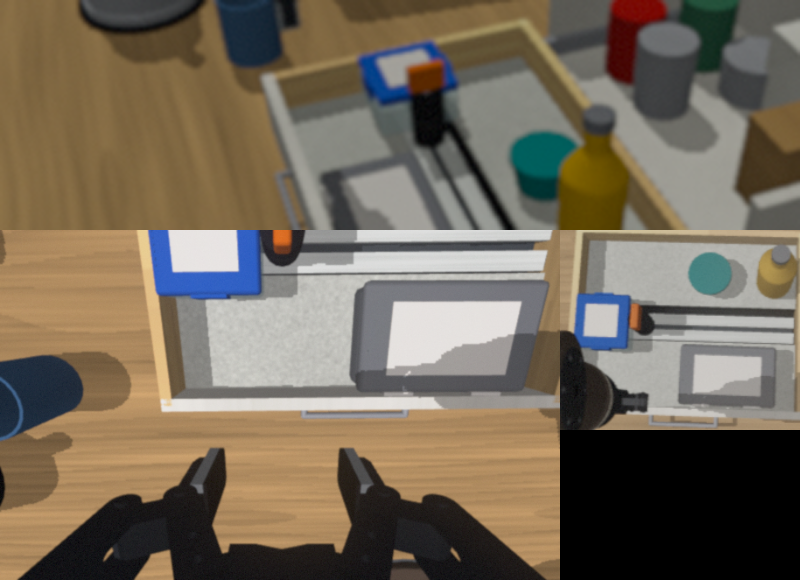

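The final view shows the wing turned across the slot at (425,75), the post up against the glass, the glass at the left wall, and everything else in place. Handing in.

```bash
python3 -c "
from h import *
print(robot.hand_in())"
```

```text
the job is handed in; nothing more can be done
None
```

The stop post is locked in the rail right against the glass, the glass is snug against the tray's left wall, and the job was handed in at about 22 s; no verdict came back.

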